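# Re-clamp a valve block in the quick-action vice with its port end up

### The arm

A 6-joint arm with a two-finger parallel gripper is mounted at the origin on a cart in front of the work surface, level with it; the furniture and walls round the work are solid. World frame = base frame: x ahead of the robot, y to its left, z up, the work surface at z = 0. Lengths are in m, angles in degrees, forces in N, time in s.
With the tool pointing down it reaches from about 0.275 to 1 m from the base axis. Payload 8.4 kg.
Tool frame: the origin (TCP) lies at the very end of the fingers, on their centre line; the grasp point (between the pads) lies 19 mm behind it (ctrl.hold_point_z is the distance from the TCP to the grasp point, in m); z points along the fingers, y is the line along which they close (so a half turn about z gives the same grasp; the last joint's range is limited). The gripper opens to 85 mm and grips with 20 to 120 N. Pads are 22 mm wide; open, the fingers measure 114 mm over their backs; the gripper's body (76 mm by 85 mm) begins 54 mm behind the grasp point. The pads swing forward as they close: fully open they stand 13 mm farther back than shut.
Start: joints at [63.919, 20.225, 93.587, -0, 66.188, -0.138], TCP at [0.273, 0.562, 0.202] pointing down, gripper open.
Joint ranges: [-150.9, 150.9], [-52.94, 120.26], [3.33, 152.33], [-74.26, 254.26], [0, 154.13], [-172.89, 172.89]. Speed limits (degrees/s): [127.2, 127.2, 159.86, 180, 180, 180].

### API

Orientations are given as [roll, pitch, yaw] about the fixed x, y, z axes, in that order (R = Rz(yaw) Ry(pitch) Rx(roll)).
In Python, from bench import telemetry, cams, ctrl gives the robot as it stands.
- The arm moves only by the tool apply_moves, never from a script. Its argument "series" is a list of rows, each an object with "turn": the turn, a rotation vector about the world's x, y, z in units of 0.12 rad (1.0 is 0.12 rad), a list of three; "offset": the shift along the world's x, y, z in units of 4 cm (1.0 is 4 cm), a list of three; "jaw": the opening, from 0 (shut) to 1 (fully open). A call has 1 to 8 rows; each row shifts and turns the commanded pose from where the row before left it; what a row does not reach is not made up. A row lasts 1/8 s, in which the tool goes at most 62.5 mm and 10.7 degrees, less where a joint would pass 70% of its speed; a pose out of reach is approached as far as the arm can. A call with a number of a shift or a turn outside -1 to 1 is refused whole. A call with a gripper value outside its range is refused whole. The fingers move at their own pace and stop on an object; the grip force is fixed at half the most. Time passes only in rows, so rows that do not move let the fingers close. It gives the time, the measured TCP pose, the force, the opening and the grip force at its end, in the units of the state.
- telemetry.sense(): the state, without advancing time (a new reading comes with each control period).
- cams.capture(name): name is "scene" or "top" or "wrist"; returns the picture (400x640x3 uint8, blue, green, red); there is no depth.
- cams.camera_info(name): a dict with "fx", "fy", "cx", "cy" (pixels), "world_from_camera" (4x4, takes a point from camera to world coordinates). Camera axes: x right, y up, looking along -z (the intrinsics and any distortion apply to the point x, -y, -z); pixel columns grow to the right and rows downward; lengths in m; the calibration is good to about 2 mm. The wrist camera is an equidistant fisheye: a pixel r from the principal point sees the ray r / f radians off the axis. A picture is of the moment at which its call begins: read the wrist's pose just before it. camera_info takes no time and is no camera call; for the wrist camera it gives the pose at the moment of the call.
- ctrl.sign_off(): hands the job in; it is judged then, once.
The state is a dict: "clock": time; "q": joint angles; "joint_vel": joint speeds; "tau": joint torques, N m; "tcp_pos": TCP position; "orientation": TCP orientation; "contact_force": force on the tool from outside, world axes, zero at the start; "moment": the same for the moment, N m; "opening": opening from 0.0 (shut) to 1.0 (fully open); "grasp_force": force on a finger pad.
Only numpy, scipy, OpenCV 4.12 (cv2) and the standard library are available. Lean on these libraries where they do the work, as an engineer would, in place of code of your own. Each camera call takes 0.05 s, during which the arm holds its last target. There are 200 camera calls.

### The job

The valve block is clamped lying down in the cam-lever drill vice. Swing the lever to open the vice, take the block out and turn it so that its end with the two ports faces straight up, stand it fully down on the vice's two rails, with the same two broad faces between the jaws and no part of it past the jaws' ends, and clamp it firmly again with the lever. Leave the loose parts round the vice where they are.

Things in the scene. Friction and masses are not known exactly. Their poses are not given: they have to be found in the camera images.
- drill_vice: Blue-green drill vice fixed to the bench, 110 x 271 mm on plan. Origin on the bench, z up, x along the jaws, y from the screw end to the fixed jaw. Work rests on its two rails, level bars along y, at x = -39..-21 and 21..39 mm, top at z = 35.5 mm. Both jaws span x = -46..46 mm. The fixed jaw's face is at y = 88.7 mm, its top at z = 71 mm, and 76 mm beyond y = 97 mm.
- vice_seat (a point): Where the plane of the rails' tops meets the fixed jaw's face, midway along the jaws: x = 0, y = 88.7, z = 35.5 mm in the vice's frame.
- drill_vice_moving_jaw: The vice's sliding jaw, 92 x 42 mm, top 73 mm above the bench. Axes as the vice's; its origin slides along the vice's y and lies 11.5 mm behind the vice's origin when the gap between the jaws is 30 mm (its face is then at y = 58.7 mm of the vice). The gap is 30 mm + 6.2 mm per rad of cam_lever, 37.1 mm when fully open.
- cam_lever (a joint): Lever angle; an eccentric drives the sliding jaw. 0 at the start, shut on the 30 mm block; grows as it opens (clockwise from above) to the stop at 1.15 rad. Turned back onto the 30 mm block it stops near 0, with no block at -0.40. Stiff (about 3 N at the knob), it stays where it is left and keeps the clamping force.
- lever_knob (a point): Centre of the black upright knob at the end of the lever: round, up to 25 mm thick, 37 mm tall (18 mm below this point to 19 mm above it); the point is 94 mm above the bench. The lever's arm below it is a rod 11 mm thick, its top about 76 mm above the bench.
- lever_pivot (a point): Point on the lever's vertical pivot axis at the height of lever_knob, 115 mm from it; at x = 0, y = -13 mm in the vice's frame.
- valve_block: Plain grey plastic block, 85 x 30 x 70 mm (x, y, z), 0.25 kg, origin at its centre. +x end: the two ports, blind holes 12 mm wide. +z face: a slot 12 mm wide, 8 mm deep across it, near the plain end. Broad faces (along y): a 22 mm cross bore in the middle. At the start it lies on the rails, slot up, port end to the vice's +x, broad faces between the jaws, top 30 mm above the fixed jaw.
- port_end (a point): Centre of the block's end with the two ports, 42.5 mm from the block's centre along its +x.
- acetal_cam: Bystander: white plastic cam disc, 96 mm wide, 41 mm tall, origin under its centre.
- flange: Bystander: turned light metal flange, 64 mm wide, 24 mm tall, origin under its centre.
- spacer_stack: Bystander: small white and black spacer, 25 mm wide, 30 mm tall, origin under its centre.
- circlip_pliers: Bystander: pliers with blue handles, 208 mm long, lying flat, 14 mm tall.
Not all that is in view belongs to the job. Several things have the shape of the valve_block; the one meant has the colours described above.

How it is judged (in metres and radians):
On the way, in this order (a step that is already met when the one before it is completed fails the run):
1. the vice is opened with the lever (past 0.6 rad) (value of joint cam_lever above 0.6 rad), for 0.2 s.
2. the block stands in the open vice, port end up, down on the rails, within the length of the jaws (angle between valve_block's own x axis and vertical below 0.06 rad and height (world z) of port_end above 0.117 m and height (world z) of valve_block between 0.0755 and 0.081 m and x of valve_block in the frame of drill_vice between -0.016 and 0.016 m and value of joint cam_lever above 0.4 rad), for 0.2 s.
At the end, for the whole second after the job is handed in: The block stands on the rails (centre 75.5 to 81 mm up) port end up and square to the jaws (within 0.06 rad), its centre within 16 mm of the middle of the jaws' length, at rest; the lever is below 0.2 rad and the sliding jaw presses the block with over 8 N (angle between valve_block's own x axis and vertical below 0.06 rad and height (world z) of port_end above 0.117 m and height (world z) of valve_block between 0.0755 and 0.081 m and x of valve_block in the frame of drill_vice between -0.016 and 0.016 m and angle between the y axis of valve_block and the y axis of drill_vice, either way round below 0.06 rad and contact force between drill_vice_moving_jaw and valve_block above 8 N and value of joint cam_lever below 0.2 rad and linear speed of valve_block below 0.01 m/s); the robot touches nothing.
It fails at once if a bystander (cam disc, flange, spacer or pliers) is moved more than 20 mm (distance of any of acetal_cam, flange, spacer_stack, circlip_pliers from where it was at the start of the episode above 0.02 m).
It also fails if it takes over 72 s, if anything falls off the work surface, if the arm or the gripper's body presses on something with over 40 N, if the wrist force passes 120 N, or if a joint passes its speed limit or range.

## Working session

There is one attempt and no reset: what is moved stays moved. The work goes in short steps, Python scripts to look and compute and a tool call to move; the robot and the scene stay as the last step left them, time stands still between calls to the robot, and variables do not carry over. Pictures are saved under pics/ and viewed, at most 10 in all, crops included, and the job is handed in when it is done.

Besides the shell and the picture viewer there is one more tool, called after "Call:" as name(argument=value, ...) on one line, values as JSON. apply_moves: Moves the arm, as the interface text tells. Its arguments: {"type":"object","properties":{"series":{"type":"array"}},"required":["series"]}

```bash
mkdir -p pics; ls
python3 - <<'E'
from bench import telemetry, cams, ctrl
import cv2
for n in("scene","top"):
    cv2.imwrite(f"pics/{n}0.png",cams.capture(n)); i=cams.camera_info(n); print(n,i)
s=telemetry.sense();print(s['clock'],s['tcp_pos'],s['orientation'],s['opening'],ctrl.hold_point_z)
E
```

```text
pics
scene {'fx': 481.8391051050801, 'fy': 481.8391051050801, 'cx': 312.75082726435124, 'cy': 201.7905092604905, 'world_from_camera': array([[ 0.84981631,  0.32992516, -0.41104941, -0.18870926],
       [-0.52702858,  0.54267455, -0.65402233, -0.96694682],
       [ 0.00728764,  0.77243363,  0.63505368,  1.09956435],
       [ 0.        ,  0.        ,  0.        ,  1.        ]])}
top {'fx': 461.6060290081846, 'fy': 461.6060290081846, 'cx': 318.65331972092, 'cy': 212.08334081803483, 'world_from_camera': array([[-2.30054937e-02,  9.95155213e-01, -9.55868665e-02,
         3.30669993e-01],
       [-9.99734475e-01, -2.30257452e-02,  8.91281825e-04,
         8.23414930e-02],
       [-1.31399508e-03,  9.55819902e-02,  9.95420693e-01,
         1.22738157e+00],
       [ 0.00000000e+00,  0.00000000e+00,  0.00000000e+00,
         1.00000000e+00]])}
0.1 [0.27321608 0.56160997 0.20092257] [-1.79929171e+02 -2.35776983e-04  1.54058243e+02] 1.0016524811404968 0.0187
```

View pics/scene0.png

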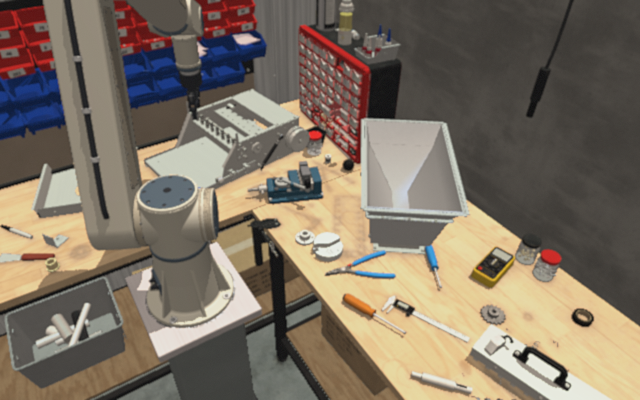

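View pics/top0.png

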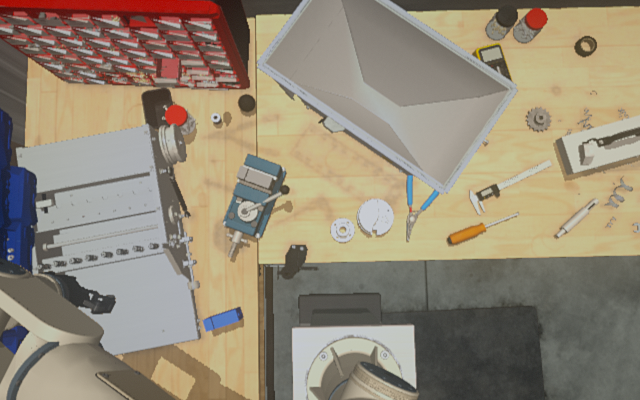

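The vice is at top (255,200) and scene (293,183). I'll enlarge both.

Run:
```python
import cv2,numpy as np
a=cv2.imread('pics/top0.png')[145:270,205:305]; b=cv2.imread('pics/scene0.png')[145:220,235:345]
a=cv2.resize(a,None,fx=4,fy=4,interpolation=cv2.INTER_CUBIC);b=cv2.resize(b,None,fx=3.6,fy=3.6,interpolation=cv2.INTER_CUBIC)
c=np.zeros((500,800,3),np.uint8);c[:500,:400]=a;c[:b.shape[0],400:400+b.shape[1]]=b
cv2.imwrite('pics/crop1.png',c)
```

```text
(no output)
```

View pics/crop1.png

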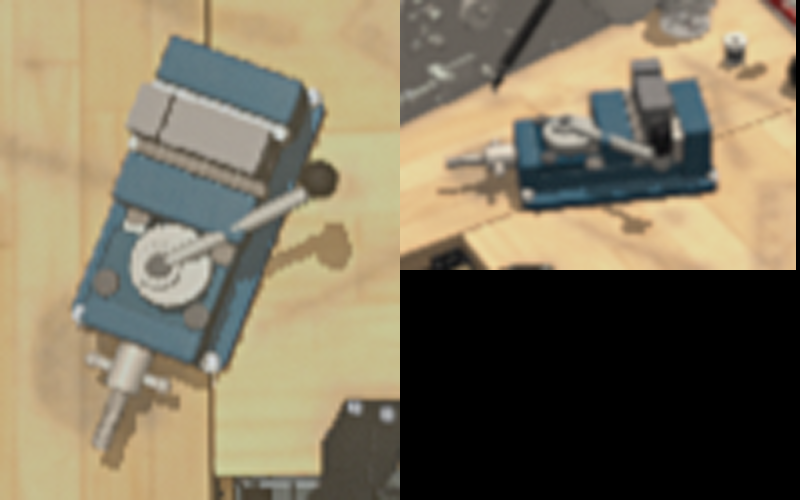

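```bash
cat > h.py <<'E'
import numpy as np
from bench import telemetry, cams, ctrl
def ray(info,u,v,fish=False):
    x=(u-info['cx'])/info['fx']; y=(v-info['cy'])/info['fy']
    if fish:
        r=np.hypot(x,y); k=np.sin(r)/r if r>1e-9 else 1; d=np.array([x*k,-y*k,-np.cos(r)])
    else: d=np.array([x,-y,-1.])
    T=info['world_from_camera']; return T[:3,3],T[:3,:3]@d
def at(info,u,v,z,fish=False):
    o,d=ray(info,u,v,fish); return o+d*(z-o[2])/d[2]
def proj(info,p,fish=True):
    T=info['world_from_camera']; c=T[:3,:3].T@(np.asarray(p)-T[:3,3]); x,y,z=c[0],-c[1],-c[2]
    if fish:
        h=np.hypot(x,y); k=np.arctan2(h,z)/h
    else: k=1/z
    return np.array([info['cx']+info['fx']*x*k,info['cy']+info['fy']*y*k])
E
python3 - <<'E'
from h import *
i=cams.camera_info('top')
g=lambda n,u,v,z: print(n,at(i,205+u/4,145+v/4,z).round(4))
g('pivot',157,265,.085);g('knob',320,180,.105)
for u,v in((138,82),(282,125),(268,172),(125,130)): g('blk',u,v,.1055)
g('fixed far L',172,38,.076);g('fixed far R',305,85,.076)
g('base nearR',212,370,.01);g('base nearL',75,318,.01)
print(telemetry.sense()['q'], cams.camera_info('wrist'))
E
```

```text
pivot [0.4467 0.2663 0.085 ]
knob [0.4948 0.1627 0.105 ]
blk [0.5583 0.2738 0.1055]
blk [0.5294 0.1854 0.1055]
blk [0.5004 0.1944 0.1055]
blk [0.5285 0.282  0.1055]
fixed far L [0.5921 0.2571 0.076 ]
fixed far R [0.5599 0.1732 0.076 ]
base nearR [0.384  0.2426 0.01  ]
base nearL [0.4204 0.3328 0.01  ]
[ 6.39200208e+01  2.02595730e+01  9.36251760e+01  7.09468747e-05
  6.61860802e+01 -1.38250908e-01] {'fx': 309.70691628693146, 'fy': 309.70691628693146, 'cx': 314.6712439306144, 'cy': 198.78682610246585, 'world_from_camera': array([[ 0.43763554, -0.86672791, -0.23928615,  0.21243073],
       [ 0.89915086,  0.42135152,  0.11828199,  0.59098238],
       [-0.00169472, -0.26691875,  0.96371755,  0.37232229],
       [ 0.        ,  0.        ,  0.        ,  1.        ]])}
```

The valve block is the grey one held in the vice, at top px (256,176) and scene px (418,...)→(310,172). Possible confusions are the blue block at top (223,318) and the white-topped metal parts, but neither is grey or in the vice. The slot is at its left (plain) end and the ports are on the right. Next I'll move to a wrist view above the vice, with the tool yawed for the knob.

Call:
apply_moves(series=[{"turn":[0,0,0],"offset":[0,0,1],"jaw":1},{"turn":[0,0,0],"offset":[0,0,1],"jaw":1},{"turn":[0,0,0],"offset":[0,0,1],"jaw":1},{"turn":[0,0,-0.6],"offset":[0.5,-1,0],"jaw":1},{"turn":[0,0,-0.6],"offset":[0.6,-1,0],"jaw":1},{"turn":[0,0,-0.6],"offset":[0.6,-1,0],"jaw":1},{"turn":[0,0,-0.6],"offset":[0.6,-1,0],"jaw":1},{"turn":[0,0,-0.6],"offset":[0.6,-1,0],"jaw":1}])

```text
clock: 1.1
tcp_pos: [0.3898, 0.3605, 0.3213]
orientation: [-180.0, 0.0, 133.3]
contact_force: [0.5, 0.3, 0.5]
opening: 1.004
grasp_force: 0.0
```

Call:
apply_moves(series=[{"turn":[0,0,-0.6],"offset":[0.6,-1,0],"jaw":1},{"turn":[0,0,-0.6],"offset":[0.6,-1,0],"jaw":1},{"turn":[0,0,-0.6],"offset":[0.6,-1,0],"jaw":0.6},{"turn":[0,0,-0.6],"offset":[0.6,-1,0],"jaw":0.6},{"turn":[0,0,-0.3],"offset":[0.4,-1,-0.5],"jaw":0.6},{"turn":[0,0,0],"offset":[0,0,-1],"jaw":0.6},{"turn":[0,0,0],"offset":[0,0,0],"jaw":0.6},{"turn":[0,0,0],"offset":[0,0,0],"jaw":0.6}])

```text
clock: 2.1
tcp_pos: [0.5018, 0.1625, 0.2626]
orientation: [180.0, 0.0, 114.9]
contact_force: [0.3, -0.2, 0.1]
opening: 0.604
grasp_force: 0.0
```

Run:
```python
from h import *; import cv2
s=telemetry.sense();i=cams.camera_info('wrist');im=cams.capture('wrist');cv2.imwrite('pics/w1.png',im)
import pickle;pickle.dump(i,open('w1.pkl','wb'));print({k:np.round(s[k],3) for k in('clock','q','tcp_pos','orientation','opening','contact_force')})
cv2.imwrite('pics/w1v.png',cv2.resize(im,(800,500),interpolation=cv2.INTER_CUBIC))
```

```text
{'clock': np.float64(2.1), 'q': array([ 1.77800e+01,  8.22400e+00,  1.01413e+02,  5.00000e-03,
        7.03230e+01, -7.12100e+00]), 'tcp_pos': array([0.502, 0.163, 0.263]), 'orientation': array([179.96 ,   0.   , 114.899]), 'opening': np.float64(0.604), 'contact_force': array([ 0.314, -0.165,  0.146])}
```

View pics/w1v.png

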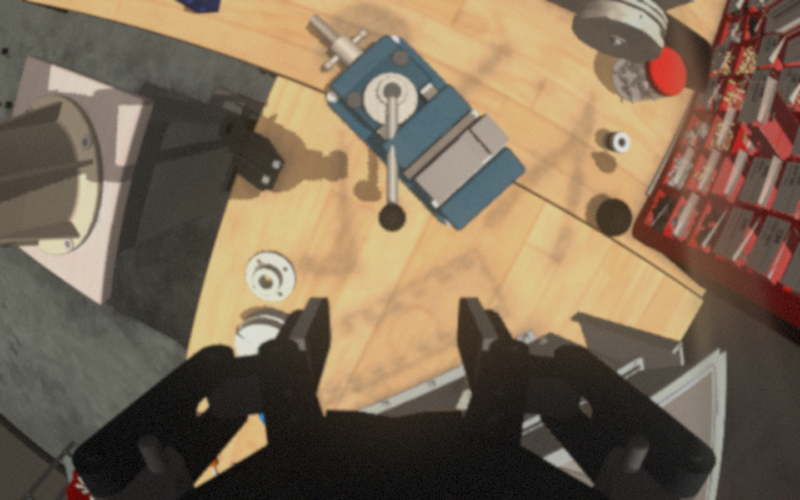

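Wrist view: knob at (391,217), pivot (391,92) and block top around (458,160), in the 1.25x picture. The spacer is at (618,142), the flange at (270,275) and the cam at (265,335). I'll enlarge the vice.

Run:
```python
import cv2
im=cv2.imread('pics/w1.png')[15:195,235:435]
cv2.imwrite('pics/w1c.png',cv2.resize(im,(660,594),interpolation=cv2.INTER_CUBIC))
```

```text
(no output)
```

View pics/w1c.png

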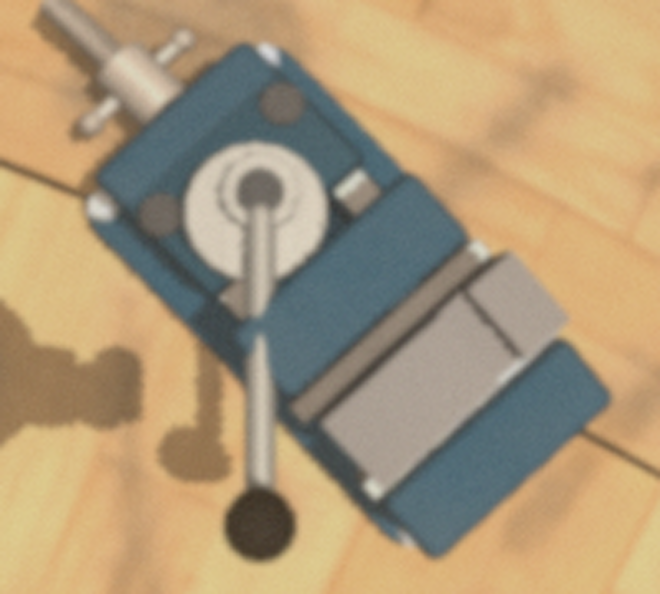

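```bash
cat >> h.py <<'E'
def v2w(p,v):
    c,s=np.cos(p[2]),np.sin(p[2]); v=np.asarray(v,float)
    return np.array([p[0]+c*v[0]-s*v[1],p[1]+s*v[0]+c*v[1],v[2]])
E
python3 - <<'E'
from h import *; import pickle
from scipy.optimize import least_squares
i=pickle.load(open('w1.pkl','rb'))
M=[((42.5,58.7,105.5),(322,428),1),((42.5,88.7,105.5),(372,490),1),((-42.5,58.7,105.5),(512,252),1),((-42.5,88.7,105.5),(568,318),1),
((46,58.7,73),(290,392),0),((46,16.7,73),(238,330),0),((-46,58.7,73),(468,240),0),((-46,16.7,73),(410,175),0),((0,-13,80),(258,190),0)]
px=lambda c:np.array([235+c[0]/3.3,15+c[1]/3.3])
def f(p): return np.concatenate([proj(i,v2w(p,np.array(m)/1000+np.array([p[3]*b,0,0])))-px(c) for m,c,b in M])
r=least_squares(f,[.45,.26,-1.92,0]);print(r.x,np.degrees(r.x[2]));print(r.fun.reshape(-1,2).round(1))
k=at(i,*px((259,523)),.1,True);pv=v2w(r.x,(0,-.013,.094));print(k,pv,np.linalg.norm((k-pv)[:2]),np.degrees(np.arctan2(*(k-pv)[[1,0]])))
np.save('vice.npy',r.x)
for n,u,v in(('hop',640/1.25,370/1.25),('hop2',727/1.25,350/1.25),('hop3',580/1.25,315/1.25)):
  for z in(0,.15,.25): print(n,z,at(i,u,v,z,True).round(3))
t=cams.camera_info('top')
for u,v in((260,65),(330,130),(445,190),(188,180),(155,128),(200,335)):
  for z in(.1,.25): print(u,v,z,at(t,u,v,z).round(3))
E
```

```text
[ 4.61569031e-01  2.64922888e-01 -1.95855444e+00 -5.13471833e-04] -112.21690348022364
[[-2.7 -2.3]
 [ 1.  -0.6]
 [-1.6 -1.4]
 [-0.7 -0.2]
 [ 3.1  8.4]
 [-5.8  0.9]
 [ 7.1  2.7]
 [ 0.6 -4.4]
 [-0.2 -2.8]]
[0.49883684 0.16497077 0.1       ] [0.44953416 0.26983837 0.094     ] 0.11587910051987595 -64.8198064887311
hop 0 [0.96  0.098 0.   ]
hop 0.15 [0.792 0.141 0.15 ]
hop 0.25 [0.679 0.17  0.25 ]
hop2 0 [1.154 0.196 0.   ]
hop2 0.15 [0.919 0.205 0.15 ]
hop2 0.25 [0.762 0.212 0.25 ]
hop3 0 [0.791 0.136 0.   ]
hop3 0.15 [0.681 0.166 0.15 ]
hop3 0.25 [0.608 0.186 0.25 ]
260 65 0.1 [0.816 0.221 0.1  ]
260 65 0.25 [0.752 0.203 0.25 ]
330 130 0.1 [0.644 0.048 0.1  ]
330 130 0.25 [0.602 0.053 0.25 ]
445 190 0.1 [ 0.486 -0.231  0.1  ]
445 190 0.25 [ 0.466 -0.189  0.25 ]
188 180 0.1 [0.526 0.402 0.1  ]
188 180 0.25 [0.5  0.36 0.25]
155 128 0.1 [0.659 0.485 0.1  ]
155 128 0.25 [0.616 0.432 0.25 ]
200 335 0.1 [0.15  0.372 0.1  ]
200 335 0.25 [0.174 0.333 0.25 ]
```

Run:
```python
from h import *; import pickle
from scipy.optimize import least_squares
i=pickle.load(open('w1.pkl','rb'))
M=[((42.5,58.7,105.5),(322,428),1),((42.5,88.7,105.5),(372,490),1),((-42.5,58.7,105.5),(512,252),1),((-42.5,88.7,105.5),(568,318),1),
((46,16.7,73),(238,330),0),((-46,16.7,73),(410,175),0),((0,-13,80),(258,190),0)]
px=lambda c:np.array([235+c[0]/3.3,15+c[1]/3.3])
def f(p): return np.concatenate([proj(i,v2w(p,np.array(m)/1000+np.array([p[3]*b,0,0])))-px(c) for m,c,b in M])
r=least_squares(f,[.45,.26,-1.92,0]);print(r.x,np.degrees(r.x[2]));print(r.fun.reshape(-1,2).round(1))
k=at(i,*px((259,523)),.1,True);pv=v2w(r.x,(0,-.013,.094));print(k,pv,np.linalg.norm((k-pv)[:2]),np.degrees(np.arctan2(*(k-pv)[[1,0]])))
np.save('vice.npy',r.x)
g=[at(i,*px(c),m[2]/1000,True).round(4) for m,c,b in M];print(g)
g+=[at(i,*px(c),.076,True).round(4) for c in((435,557),(610,400))]; print(g[-2:])
P=np.load('vice.npy')
for w in g:
  d=w[:2]-P[:2];c,s=np.cos(P[2]),np.sin(P[2]);print((c*d[0]+s*d[1]).round(4),(-s*d[0]+c*d[1]).round(4),w[2])
```

```text
[ 4.63626361e-01  2.63961739e-01 -1.95181163e+00 -1.49664361e-04] -111.83056859466728
[[-1.1 -0.5]
 [ 2.6  1. ]
 [-0.5  0.1]
 [ 0.5  1.1]
 [-4.3  2.5]
 [ 1.7 -3.2]
 [ 1.  -1.2]]
[0.49883684 0.16497077 0.1       ] [0.45155862 0.26879596 0.094     ] 0.11408285765644811 -65.51720638138677
[array([0.5037, 0.2028, 0.1055]), array([0.5272, 0.1915, 0.1055]), array([0.5344, 0.282 , 0.1055]), array([0.5607, 0.2714, 0.1055]), array([0.4653, 0.2198, 0.073 ]), array([0.4961, 0.2961, 0.073 ]), array([0.4511, 0.267 , 0.08  ])]
[array([0.5637, 0.1765, 0.076 ]), array([0.5963, 0.2567, 0.076 ])]
0.0419 0.0599 0.1055
0.0436 0.086 0.1055
-0.0431 0.059 0.1055
-0.043 0.0873 0.1055
0.0404 0.018 0.073
-0.0419 0.0182 0.073
0.0018 -0.0128 0.08
0.044 0.1254 0.076
-0.0426 0.1259 0.076
```

Call:
apply_moves(series=[{"turn":[0,0,0],"offset":[-0.06,0.04,-0.9],"jaw":0.46},{"turn":[0,0,0],"offset":[0,0,-0.9],"jaw":0.46},{"turn":[0,0,0],"offset":[0,0,-0.9],"jaw":0.46},{"turn":[0,0,0],"offset":[0,0,-0.8],"jaw":0.46},{"turn":[0,0,0],"offset":[0,0,-0.5],"jaw":0.46},{"turn":[0,0,0],"offset":[0,0,-0.4],"jaw":0.46},{"turn":[0,0,0],"offset":[0,0,0],"jaw":0.36},{"turn":[0,0,0],"offset":[0,0,0],"jaw":0.36}])

```text
clock: 3.15
tcp_pos: [0.4998, 0.164, 0.0866]
orientation: [179.9, 0.0, 114.9]
contact_force: [0.5, -0.0, -0.2]
opening: 0.356
grasp_force: 0.0
```

Run:
```python
from h import *
P=np.load('vice.npy');pv=v2w(P,(0,-.013,.094))[:2];a0=np.radians(-65.5)
th=np.linspace(0,1.2,14)
p=np.c_[pv[0]+.115*np.cos(a0-th),pv[1]+.115*np.sin(a0-th)]
print((np.diff(p,axis=0)/.04).round(2).tolist(), th[1]/.12, p[-1])
```

```text
[[-0.25, -0.1], [-0.25, -0.08], [-0.26, -0.05], [-0.26, -0.03], [-0.27, -0.0], [-0.26, 0.02], [-0.26, 0.05], [-0.26, 0.07], [-0.25, 0.09], [-0.24, 0.12], [-0.23, 0.14], [-0.21, 0.16], [-0.2, 0.18]] 0.7692307692307692 [0.37130562 0.18642815]
```

Call:
apply_moves(series=[{"turn":[0,0,-0.77],"offset":[-0.25,-0.1,0],"jaw":0.36},{"turn":[0,0,-0.77],"offset":[-0.25,-0.08,0],"jaw":0.36},{"turn":[0,0,-0.77],"offset":[-0.26,-0.05,0],"jaw":0.36},{"turn":[0,0,-0.77],"offset":[-0.26,-0.03,0],"jaw":0.36},{"turn":[0,0,-0.77],"offset":[-0.27,0,0],"jaw":0.36},{"turn":[0,0,-0.77],"offset":[-0.26,0.02,0],"jaw":0.36},{"turn":[0,0,-0.77],"offset":[-0.26,0.05,0],"jaw":0.36},{"turn":[0,0,-0.77],"offset":[-0.26,0.07,0],"jaw":0.36}])

```text
clock: 4.15
tcp_pos: [0.4167, 0.1592, 0.0867]
orientation: [179.9, -0.1, 72.3]
contact_force: [-0.0, 0.4, -0.6]
opening: 0.36
grasp_force: 0.0
```

Call:
apply_moves(series=[{"turn":[0,0,-0.77],"offset":[-0.25,0.09,0],"jaw":0.36},{"turn":[0,0,-0.77],"offset":[-0.24,0.12,0],"jaw":0.36},{"turn":[0,0,-0.77],"offset":[-0.23,0.14,0],"jaw":0.36},{"turn":[0,0,-0.77],"offset":[-0.21,0.16,0],"jaw":0.36},{"turn":[0,0,-0.3],"offset":[-0.1,0.09,0],"jaw":0.36},{"turn":[0,0,0],"offset":[0,0,0],"jaw":0.36}])

```text
clock: 4.9
tcp_pos: [0.3756, 0.1833, 0.0865]
orientation: [180.0, -0.1, 49.3]
contact_force: [-0.8, -0.7, -0.2]
opening: 0.356
grasp_force: 0.0
```

Run:
```python
from h import *; import cv2,pickle
i=cams.camera_info('wrist');im=cams.capture('wrist');pickle.dump(i,open('w2.pkl','wb'));cv2.imwrite('pics/w2.png',im)
cv2.imwrite('pics/w2v.png',cv2.resize(im,(800,500)))
```

```text
(no output)
```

View pics/w2v.png

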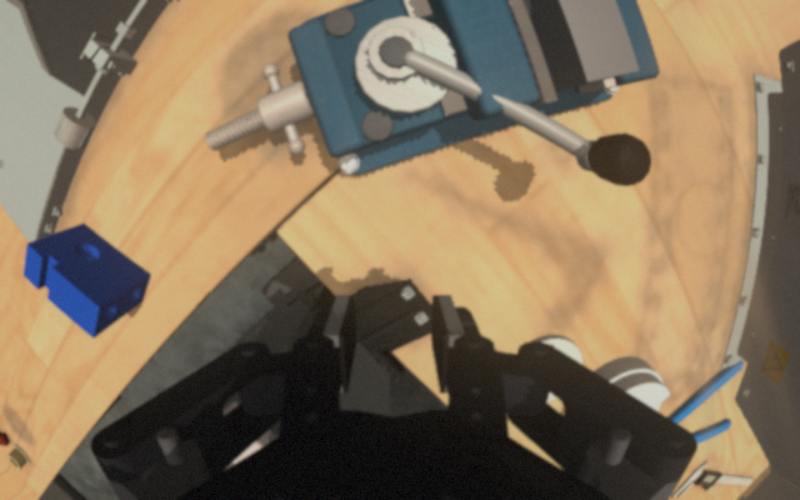

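Run:
```python
from h import *; import pickle
P=np.load('vice.npy');pv=v2w(P,(0,-.013,.094))
i=pickle.load(open('w2.pkl','rb'))
for z in(.094,.113):
  k=at(i,620/1.25,158/1.25,z,True);d=k-pv;print(k,np.linalg.norm(d[:2]),np.degrees(np.arctan2(d[1],d[0])))
print('pivot',at(i,397/1.25,50/1.25,.083,True),pv)
print(proj(i,telemetry.sense()['tcp_pos'])*1.25, i['world_from_camera'][:3,3],telemetry.sense()['tcp_pos'])
i=pickle.load(open('w1.pkl','rb'));print(at(i,391/1.25,217/1.25,.11,True),proj(i,[.5018,.1625,.2626])*1.25)
```

```text
[0.50020141 0.16340862 0.094     ] 0.11607158365963031 -65.22375024092574
[0.49082093 0.17159439 0.113     ] 0.10483164658932674 -68.00490434054608
pivot [0.44892135 0.26590362 0.083     ] [0.45155862 0.26879596 0.094     ]
[393.42039436 288.36393531] [0.41923472 0.23406329 0.25799662] [0.37568844 0.18316093 0.08636155]
[0.49745713 0.16629976 0.11      ] [394.15108805 288.6170232 ]
```

Run:
```python
from h import *; import pickle
from scipy.spatial.transform import Rotation as R
i=pickle.load(open('w2.pkl','rb'));s=telemetry.sense();T=R.from_euler('xyz',s['orientation'],degrees=True).as_matrix()
for d in(0,.01,.02,.03,.04):
  print(d,[(proj(i,s['tcp_pos']+T@[.011,y,-d])*1.25).round(0) for y in(-.015,.015)],[(proj(i,s['tcp_pos']+T@[-.011,y,-d])*1.25).round(0) for y in(.015,)])
print(s['tau'],s['q'])
```

```text
0 [array([361., 266.]), array([426., 266.])] [array([424., 309.])]
0.01 [array([360., 273.]), array([427., 273.])] [array([426., 318.])]
0.02 [array([358., 281.]), array([429., 281.])] [array([428., 328.])]
0.03 [array([355., 290.]), array([431., 290.])] [array([430., 339.])]
0.04 [array([353., 300.]), array([434., 300.])] [array([432., 351.])]
[ 2.78068688e-01 -3.94225430e+01 -2.42838460e+01  2.34294136e-02
  2.48450297e-02  1.62420636e-01] [ 2.57884253e+01  1.12728939e+01  1.24005031e+02 -5.17728411e-03
  4.46227574e+01  6.64407174e+01]
```

The lever has not moved. Seen from the wrist camera, the fingertips sit about 33 mm short of the nominal TCP, so they passed above the knob. I'll go back and straddle it lower.

Call:
apply_moves(series=[{"turn":[0,0,0.9],"offset":[0,0,0.8],"jaw":0.46},{"turn":[0,0,1],"offset":[0.5,-0.1,0],"jaw":0.46},{"turn":[0,0,1],"offset":[0.5,-0.1,0],"jaw":0.46},{"turn":[0,0,1],"offset":[0.5,-0.1,0],"jaw":0.46},{"turn":[0,0,1],"offset":[0.5,-0.1,0],"jaw":0.46},{"turn":[0,0,1],"offset":[0.5,-0.1,0],"jaw":0.46},{"turn":[0,0,1],"offset":[0.5,0,0],"jaw":0.46},{"turn":[0,0,1],"offset":[0.11,0,0],"jaw":0.46}])

```text
clock: 5.95
tcp_pos: [0.5013, 0.1626, 0.118]
orientation: [179.9, 0.0, 103.8]
contact_force: [0.1, -0.5, -0.6]
opening: 0.462
grasp_force: 0.0
```

Call:
apply_moves(series=[{"turn":[0,0,1],"offset":[0,0,-0.8],"jaw":0.46},{"turn":[0,0,0.64],"offset":[0,0,-0.3],"jaw":0.46},{"turn":[0,0,0],"offset":[0,0,-0.3],"jaw":0.46},{"turn":[0,0,0],"offset":[0,0,-0.2],"jaw":0.46},{"turn":[0,0,0],"offset":[0,0,0],"jaw":0.46}])

```text
clock: 6.58
tcp_pos: [0.4993, 0.1627, 0.0533]
orientation: [-180.0, -0.0, 114.8]
contact_force: [-0.2, 0.3, 0.5]
opening: 0.461
grasp_force: 0.0
```

Close fully to test whether the knob is really between the fingers.

Call:
apply_moves(series=[{"turn":[0,0,0],"offset":[0,0,0],"jaw":0.2},{"turn":[0,0,0],"offset":[0,0,0],"jaw":0.2},{"turn":[0,0,0],"offset":[0,0,0],"jaw":0.2}])

```text
clock: 6.95
tcp_pos: [0.4998, 0.1629, 0.0542]
orientation: [179.9, 0.0, 114.9]
contact_force: [-1.5, -1.4, 5.6]
opening: 0.256
grasp_force: 58.8
```

Run:
```python
from h import *; import cv2,pickle
i=cams.camera_info('wrist');im=cams.capture('wrist');pickle.dump(i,open('w3.pkl','wb'));cv2.imwrite('pics/w3.png',im)
cv2.imwrite('pics/w3v.png',cv2.resize(im,(800,500)))
print(telemetry.sense()['tcp_pos'],telemetry.sense()['grasp_force'],[(proj(i,telemetry.sense()['tcp_pos']-[0,0,-d])*1.25).round(0) for d in(0,.02,.04)])
```

```text
[0.49983613 0.16291851 0.05415565] 58.90871696690738 [array([394., 289.]), array([394., 306.]), array([394., 327.])]
```

View pics/w3v.png

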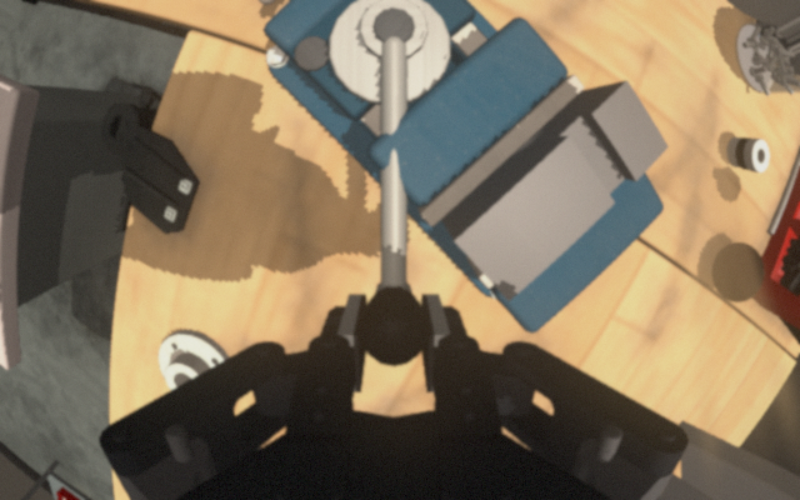

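Knob at (394,325), between the fingers and gripped. The spacer is at (750,153) and the flange at (192,362), both undisturbed. I'll loosen to a cage and swing.

Call:
apply_moves(series=[{"turn":[0,0,0],"offset":[0,0,0],"jaw":0.33},{"turn":[0,0,-0.77],"offset":[-0.25,-0.1,0],"jaw":0.33},{"turn":[0,0,-0.77],"offset":[-0.25,-0.08,0],"jaw":0.33},{"turn":[0,0,-0.77],"offset":[-0.26,-0.05,0],"jaw":0.33},{"turn":[0,0,-0.77],"offset":[-0.26,-0.03,0],"jaw":0.33}])

```text
clock: 7.62
tcp_pos: [0.4595, 0.1527, 0.0538]
orientation: [179.9, -0.0, 93.5]
contact_force: [2.8, 1.9, -1.0]
opening: 0.33
grasp_force: 1.4
```

Call:
apply_moves(series=[{"turn":[0,0,-0.77],"offset":[-0.27,0,0],"jaw":0.33},{"turn":[0,0,-0.77],"offset":[-0.26,0.02,0],"jaw":0.33},{"turn":[0,0,-0.77],"offset":[-0.26,0.05,0],"jaw":0.33},{"turn":[0,0,-0.77],"offset":[-0.26,0.07,0],"jaw":0.33},{"turn":[0,0,-0.77],"offset":[-0.25,0.09,0],"jaw":0.33},{"turn":[0,0,-0.77],"offset":[-0.24,0.12,0],"jaw":0.33},{"turn":[0,0,-0.77],"offset":[-0.23,0.14,0],"jaw":0.33}])

```text
clock: 8.5
tcp_pos: [0.3879, 0.1719, 0.0536]
orientation: [180.0, -0.0, 56.5]
contact_force: [2.1, -2.5, 1.5]
opening: 0.33
grasp_force: 1.6
```

Call:
apply_moves(series=[{"turn":[0,0,-0.7],"offset":[-0.19,0.14,0],"jaw":0.33},{"turn":[0,0,-0.4],"offset":[-0.11,0.1,0],"jaw":0.33}])

```text
clock: 8.75
tcp_pos: [0.3755, 0.1814, 0.0535]
orientation: [180.0, 0.0, 49.0]
contact_force: [0.3, -4.6, 0.2]
opening: 0.33
grasp_force: 1.6
```

Call:
apply_moves(series=[{"turn":[0,0,0],"offset":[0,0,0],"jaw":0.48},{"turn":[0,0,0],"offset":[0,0,1],"jaw":0.48},{"turn":[0,0,0],"offset":[0,0,1],"jaw":0.48},{"turn":[0,0,0.9],"offset":[0,0,1],"jaw":0.7},{"turn":[0,0,0.9],"offset":[0.4,-0.5,0.8],"jaw":0.7},{"turn":[0,0,1],"offset":[0.6,-0.5,0],"jaw":0.7},{"turn":[0.93,-0.37,0],"offset":[0.6,-0.5,0],"jaw":0.7},{"turn":[0.93,-0.37,0],"offset":[0.6,-0.5,0],"jaw":0.7}])

```text
clock: 9.75
tcp_pos: [0.4653, 0.1012, 0.2062]
orientation: [179.8, -14.0, 68.5]
contact_force: [0.4, 1.1, -1.5]
opening: 0.7
grasp_force: 0.0
```

Call:
apply_moves(series=[{"turn":[0.93,-0.37,0],"offset":[0.3,0,0],"jaw":0.7},{"turn":[0.93,-0.37,0],"offset":[0,0,0],"jaw":0.7},{"turn":[0.93,-0.37,0],"offset":[0,0,0],"jaw":0.7},{"turn":[0.93,-0.37,0],"offset":[0,0,0],"jaw":0.7},{"turn":[0,0,0],"offset":[0,0,0],"jaw":0.7}])

```text
clock: 10.38
tcp_pos: [0.4752, 0.1002, 0.2043]
orientation: [-179.8, -41.3, 68.0]
contact_force: [-0.4, -0.5, -0.6]
opening: 0.701
grasp_force: 0.0
```

Run:
```python
from h import *; import cv2,pickle
from scipy.spatial.transform import Rotation as R
s=telemetry.sense();i=cams.camera_info('wrist');im=cams.capture('wrist');pickle.dump((i,s),open('w4.pkl','wb'));cv2.imwrite('pics/w4.png',im)
cv2.imwrite('pics/w4v.png',cv2.resize(im,(800,500),interpolation=cv2.INTER_CUBIC))
print(s['q'].round(1),s['tcp_pos'],s['clock']);P=np.load('vice.npy')
print(R.from_euler('z',-P[2]).as_matrix()@R.from_euler('xyz',s['orientation'],degrees=True).as_matrix())
```

```text
[-18.6   7.6 124.1  50.8  58.2 -28.6] [0.47520441 0.1002491  0.2042802 ] 10.375
[[-7.51693762e-01  4.07859815e-04 -6.59512185e-01]
 [ 1.91790702e-03  9.99996932e-01 -1.56755281e-03]
 [ 6.59509523e-01 -2.44320271e-03 -7.51692238e-01]]
```

View pics/w4v.png

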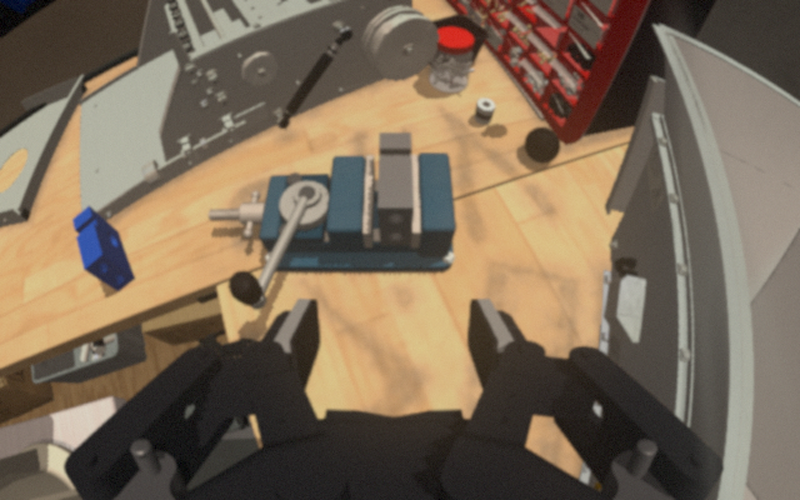

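Wrist view: the lever is open with the knob at (246,288). The block is between the jaws with its ports at (397,220) towards me, and the hopper wall is at the right (690+). j4 swings freely to this side. Now I'll compute a 70° tilted pick.

```bash
cat >> h.py <<'E'
from scipy.spatial.transform import Rotation as Ro
P=np.load('vice.npy')
def state():
    s=telemetry.sense(); c=Ro.from_euler('xyz',s['orientation'],degrees=True); return s,c
def goto(v,tilt,D=.04):
    """v: wanted TIP point in vice frame (m); tilt deg about y_v; prints offset (4cm units, world) and turn (units)"""
    s,c=state(); yv=Ro.from_euler('z',P[2])
    G=yv*Ro.from_euler('y',tilt,degrees=True)*Ro.from_euler('xz',[180,180],degrees=True)  # tool down, tool x=-x_v
    tcp=v2w(P,v)+G.as_matrix()[:,2]*D
    print('tcp',tcp.round(4),'off',((tcp-s['tcp_pos'])/.04).round(2),'turn',((G*c.inv()).as_rotvec()/.12).round(2))
E
python3 - <<'E'
from h import *
d=np.array([-.94,0,-.342]);t=np.array([.008,.0715,.0905])
goto(t-.12*d,70);goto(t,70);print(state()[1].as_matrix()[:,2],telemetry.sense()['contact_force'])
E
```

```text
tcp [0.4991 0.1601 0.1179] off [ 0.58  1.49 -2.18] turn [ 3.89 -1.57 -0.01]
tcp [0.541  0.2648 0.0768] off [ 1.63  4.11 -3.2 ] turn [ 3.89 -1.57 -0.01]
[ 0.24357636  0.61162547 -0.7527183 ] [-0.01854427 -0.24163529 -0.07384541]
```

Call:
apply_moves(series=[{"turn":[0.97,-0.39,0],"offset":[0.05,0,0],"jaw":0.62},{"turn":[0.97,-0.39,0],"offset":[0.1,0.3,-0.3],"jaw":0.62},{"turn":[0.97,-0.39,0],"offset":[0.13,0.4,-0.6],"jaw":0.62},{"turn":[0.98,-0.4,0],"offset":[0.15,0.4,-0.64],"jaw":0.62},{"turn":[0,0,0],"offset":[0.15,0.39,-0.64],"jaw":0.62},{"turn":[0,0,0],"offset":[0,0,0],"jaw":0.62},{"turn":[0,0,0],"offset":[0,0,0],"jaw":0.62}])

```text
clock: 11.3
tcp_pos: [0.4992, 0.1616, 0.1194]
orientation: [179.4, -70.1, 69.0]
contact_force: [0.5, 0.2, 0.1]
opening: 0.62
grasp_force: 0.0
```

Run:
```python
from h import *; import cv2,pickle
t=np.array([.008,.0715,.0905]);goto(t,70)
s=telemetry.sense();i=cams.camera_info('wrist');im=cams.capture('wrist');pickle.dump((i,s),open('w5.pkl','wb'))
print(s['q'].round(1));cv2.imwrite('pics/w5v.png',cv2.resize(im[100:350,120:520],(800,500),interpolation=cv2.INTER_CUBIC))
for v in((.0425,.0587,.1055),(.0425,.0887,.1055),(.0425,.0737,.0705)): print(((proj(i,v2w(P,v))-[120,100])*2).round())
```

```text
tcp [0.541  0.2648 0.0768] off [ 1.05  2.58 -1.06] turn [-0.    0.04 -0.04]
[-24.1  38.1 128.9  83.   71.2 -76.5]
[356. 216.]
[438. 216.]
[396. 286.]
```

View pics/w5v.png

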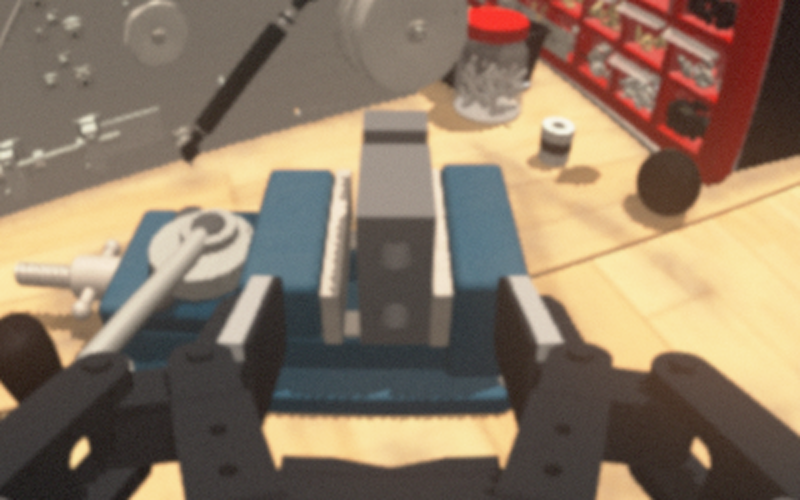

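The block is framed between the pads, with its top edge predicted to about 2 px and its ports at (396,255) and (396,315). I'll advance.

Call:
apply_moves(series=[{"turn":[0,0,0],"offset":[0.26,0.64,-0.26],"jaw":0.62},{"turn":[0,0,0],"offset":[0.26,0.64,-0.26],"jaw":0.62},{"turn":[0,0,0],"offset":[0.17,0.43,-0.18],"jaw":0.62},{"turn":[0,0,0],"offset":[0.17,0.43,-0.18],"jaw":0.62},{"turn":[0,0,0],"offset":[0,0,0],"jaw":0.62}])

```text
clock: 11.98
tcp_pos: [0.5338, 0.2475, 0.0847]
orientation: [179.1, -70.2, 69.2]
contact_force: [0.2, 0.3, 0.1]
opening: 0.619
grasp_force: 0.0
```

Call:
apply_moves(series=[{"turn":[0,0,0],"offset":[0.18,0.43,-0.18],"jaw":0.62},{"turn":[0,0,0],"offset":[0,0,0],"jaw":0.5}])

```text
clock: 12.22
tcp_pos: [0.5408, 0.264, 0.0771]
orientation: [179.3, -70.2, 69.0]
contact_force: [-0.1, -0.3, -0.2]
opening: 0.499
grasp_force: 0.0
```

Run:
```python
from h import *; import cv2,pickle
t=np.array([.008,.0715,.0905]);goto(t,70)
i=cams.camera_info('wrist');im=cams.capture('wrist');print(telemetry.sense()['contact_force'])
cv2.imwrite('pics/w6v.png',cv2.resize(im[100:350,120:520],(800,500),interpolation=cv2.INTER_CUBIC))
```

```text
tcp [0.541  0.2648 0.0768] off [ 0.    0.02 -0.01] turn [-0.01  0.04 -0.02]
[-0.59384045 -0.18435712 -0.21324661]
```

View pics/w6v.png

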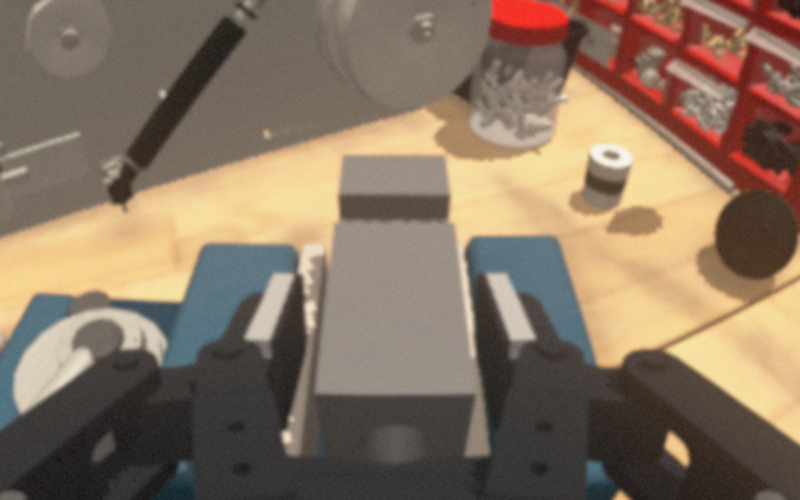

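Run:
```python
from h import *
s,c=state();i=cams.camera_info('wrist');T=c.as_matrix()
for D in(.02,.03,.035,.04,.05): print(D,[((proj(i,s['tcp_pos']+T@[.011,y,-D])-[120,100])*2).round() for y in(-.021,.021)])
```

```text
0.02 [array([309., 246.]), array([469., 246.])]
0.03 [array([304., 260.]), array([474., 260.])]
0.035 [array([302., 268.]), array([477., 268.])]
0.04 [array([299., 276.]), array([479., 276.])]
0.05 [array([293., 293.]), array([486., 293.])]
```

Fingers straddle the block at the depth I intended (D = 40 mm confirmed). Closing.

Call:
apply_moves(series=[{"turn":[0,0,0],"offset":[0,0,0],"jaw":0.2},{"turn":[0,0,0],"offset":[0,0,0],"jaw":0.2},{"turn":[0,0,0],"offset":[0,0,0],"jaw":0.2},{"turn":[0,0,0],"offset":[0,0,0],"jaw":0.2}])

```text
clock: 12.78
tcp_pos: [0.5409, 0.2636, 0.0768]
orientation: [179.5, -70.2, 68.7]
contact_force: [-2.0, -4.6, 7.1]
opening: 0.347
grasp_force: 62.0
```

Run:
```python
from h import *; import pickle
s,c=state();V=Ro.from_euler('z',P[2])
y=(V.inv().as_matrix()@(s['tcp_pos']-v2w(P,(0,0,0))))[1]
b=v2w(P,(-.00015,y,.0705)); pickle.dump((c.inv()*V, c.inv().apply(b-s['tcp_pos'])),open('grasp.pkl','wb')); print(y,c.inv().apply(b-s['tcp_pos']))
```

```text
0.07184086293355683 [-1.55005797e-02 -4.99179056e-05 -2.44061251e-02]
```

Call:
apply_moves(series=[{"turn":[0,0,0],"offset":[0,0,0.2],"jaw":0.2},{"turn":[0,0,0],"offset":[0,0,0.3],"jaw":0.2},{"turn":[0,0,0],"offset":[0,0,0.5],"jaw":0.2},{"turn":[0,0,0],"offset":[0,0,0.6],"jaw":0.2},{"turn":[0,0,0],"offset":[0,0,0.8],"jaw":0.2},{"turn":[0,0,0],"offset":[0,0,0.8],"jaw":0.2},{"turn":[0,0,0],"offset":[0,0,0.4],"jaw":0.2},{"turn":[0,0,0],"offset":[0,0,0],"jaw":0.2}])

```text
clock: 13.78
tcp_pos: [0.5407, 0.264, 0.2215]
orientation: [179.0, -70.1, 69.2]
contact_force: [0.1, 0.1, -2.4]
opening: 0.343
grasp_force: 61.2
```

Call:
apply_moves(series=[{"turn":[-0.94,0.375,0],"offset":[0,0,0],"jaw":0.2},{"turn":[-0.94,0.375,0],"offset":[0,0,0],"jaw":0.2},{"turn":[-0.94,0.375,0],"offset":[0,0,0],"jaw":0.2},{"turn":[-0.94,0.375,0],"offset":[0,0,0],"jaw":0.2},{"turn":[-0.94,0.375,0],"offset":[0,0,0],"jaw":0.2},{"turn":[-0.94,0.375,0],"offset":[0,0,0],"jaw":0.2},{"turn":[-0.94,0.375,0],"offset":[0,0,0],"jaw":0.2}])

```text
clock: 14.65
tcp_pos: [0.5397, 0.2635, 0.2191]
orientation: [180.0, -21.1, 68.4]
contact_force: [-0.7, -0.1, -2.3]
opening: 0.344
grasp_force: 61.0
```

Call:
apply_moves(series=[{"turn":[-0.94,0.375,0],"offset":[0,0,0],"jaw":0.2},{"turn":[-0.94,0.375,0],"offset":[0,0,0],"jaw":0.2},{"turn":[-0.94,0.375,0],"offset":[0,0,0],"jaw":0.2},{"turn":[-0.94,0.375,0],"offset":[0,0,0],"jaw":0.2},{"turn":[-0.94,0.375,0],"offset":[0,0,0],"jaw":0.2},{"turn":[-0.8,0.32,0],"offset":[0,0,0],"jaw":0.2},{"turn":[0,0,0],"offset":[0,0,0],"jaw":0.2}])

```text
clock: 15.52
tcp_pos: [0.5398, 0.265, 0.2174]
orientation: [-179.8, 19.5, 68.6]
contact_force: [-1.0, 0.0, -2.4]
opening: 0.34
grasp_force: 61.1
```

```bash
cat >> h.py <<'E'
import pickle
def blk():
    """block pose by grasp; prints vice-frame centre, x axis, y axis and correction to standing over x=0,y=.0705"""
    s,c=state(); g,o=pickle.load(open('grasp.pkl','rb')); V=Ro.from_euler('z',P[2])
    B=c*g; b=s['tcp_pos']+c.apply(o); bv=V.inv().apply(b-v2w(P,(0,0,0))); M=(V.inv()*B).as_matrix()
    W=V*Ro.from_euler('y',-90,degrees=True); tn=W*B.inv()
    tgt=v2w(P,(0,.0705,.078)); ob=tn.apply(b-s['tcp_pos'])
    print('b',bv.round(4),'x',M[:,0].round(3),'y',M[:,1].round(3),'turn',(tn.as_rotvec()/.12).round(2),'off to seat',((tgt-ob-s['tcp_pos'])/.04).round(3),'q',s['q'].round(0),'F',s['contact_force'].round(1))
E
python3 -c "
from h import *
blk()"
```

```text
b [-0.0228  0.0704  0.2455] x [0.006 0.003 1.   ] y [-0.003  1.    -0.003] turn [-0.05 -0.   -0.03] off to seat [-0.209 -0.535 -4.19 ] q [ 33.  27.  84. -11.  85.  57.] F [-1.   0.  -2.4]
```

Call:
apply_moves(series=[{"turn":[-0.05,0,-0.03],"offset":[-0.1,-0.27,0],"jaw":0.2},{"turn":[0,0,0],"offset":[-0.11,-0.27,-0.4],"jaw":0.2},{"turn":[0,0,0],"offset":[0,0,-0.8],"jaw":0.2},{"turn":[0,0,0],"offset":[0,0,-0.8],"jaw":0.2},{"turn":[0,0,0],"offset":[0,0,-0.5],"jaw":0.2},{"turn":[0,0,0],"offset":[0,0,-0.3],"jaw":0.2},{"turn":[0,0,0],"offset":[0,0,0],"jaw":0.2}])

```text
clock: 16.4
tcp_pos: [0.5321, 0.242, 0.1079]
orientation: [179.9, 19.6, 68.2]
contact_force: [0.4, 0.3, -1.8]
opening: 0.349
grasp_force: 61.1
```

```bash
python3 -c "
from h import *
blk()"
```

```text
b [0.0013 0.0716 0.1361] x [ 0.003 -0.002  1.   ] y [0.003 1.    0.002] turn [-0.01  0.03  0.02] off to seat [-0.016  0.04  -1.452] q [ 32.  32.  91. -12.  73.  59.] F [ 0.4  0.3 -1.8]
```

Call:
apply_moves(series=[{"turn":[0,0,0],"offset":[-0.01,0.02,-0.2],"jaw":0.2},{"turn":[0,0,0],"offset":[0,0,-0.2],"jaw":0.2},{"turn":[0,0,0],"offset":[0,0,-0.2],"jaw":0.2},{"turn":[0,0,0],"offset":[0,0,-0.2],"jaw":0.2},{"turn":[0,0,0],"offset":[0,0,0],"jaw":0.2}])

```text
clock: 17.02
tcp_pos: [0.5314, 0.243, 0.0752]
orientation: [180.0, 19.7, 68.2]
contact_force: [0.1, -0.5, -1.9]
opening: 0.344
grasp_force: 61.1
```

```bash
python3 -c "
from h import *
blk()"
```

```text
b [0.0007 0.0706 0.1034] x [ 0.002 -0.002  1.   ] y [0.002 1.    0.002] turn [-0.01  0.02  0.02] off to seat [ 0.002  0.016 -0.634] q [ 32.  34.  92. -12.  70.  59.] F [ 0.1 -0.5 -1.9]
```

Now in the jaws at .061 with no contact. Continuing down.

Call:
apply_moves(series=[{"turn":[0,0,0],"offset":[0,0,-0.2],"jaw":0.2},{"turn":[0,0,0],"offset":[0,0,-0.2],"jaw":0.2},{"turn":[0,0,0],"offset":[0,0,-0.12],"jaw":0.2},{"turn":[0,0,0],"offset":[0,0,0],"jaw":0.2}])

```text
clock: 17.52
tcp_pos: [0.5316, 0.243, 0.0547]
orientation: [179.9, 19.7, 68.2]
contact_force: [-0.9, 0.2, -1.9]
opening: 0.34
grasp_force: 61.1
```

Call:
apply_moves(series=[{"turn":[0,0,0],"offset":[0,0,-0.06],"jaw":0.2},{"turn":[0,0,0],"offset":[0,0,0],"jaw":0.2}])

```text
clock: 17.77
tcp_pos: [0.5319, 0.2432, 0.0528]
orientation: [179.9, 19.6, 68.2]
contact_force: [0.4, -0.2, -2.6]
opening: 0.343
grasp_force: 61.1
```

```bash
python3 -c "
from h import *
blk()"
```

```text
b [0.0003 0.071  0.081 ] x [ 0.003 -0.003  1.   ] y [0.002 1.    0.003] turn [-0.02  0.03  0.02] off to seat [-0.011  0.01  -0.075] q [ 32.  35.  93. -12.  68.  60.] F [ 0.4 -0.2 -2.6]
```

Call:
apply_moves(series=[{"turn":[0,0,0],"offset":[0,0,-0.04],"jaw":0.2},{"turn":[0,0,0],"offset":[0,0,-0.03],"jaw":0.2},{"turn":[0,0,0],"offset":[0,0,0],"jaw":0.2}])

```text
clock: 18.15
tcp_pos: [0.5322, 0.2436, 0.0517]
orientation: [179.9, 19.6, 68.1]
contact_force: [-1.7, 1.4, 11.1]
opening: 0.34
grasp_force: 62.8
```

Call:
apply_moves(series=[{"turn":[0,0,0],"offset":[0,0,-0.03],"jaw":0.2},{"turn":[0,0,0],"offset":[0,0,0],"jaw":0.2}])

```text
clock: 18.4
tcp_pos: [0.5322, 0.2435, 0.0517]
orientation: [179.8, 19.6, 68.1]
contact_force: [-4.5, 1.3, 20.3]
opening: 0.342
grasp_force: 63.9
```

Seated with 20 N. Release and let it settle.

Call:
apply_moves(series=[{"turn":[0,0,0],"offset":[0,0,0.04],"jaw":0.2},{"turn":[0,0,0],"offset":[0,0,0],"jaw":0.5},{"turn":[0,0,0],"offset":[0,0,0],"jaw":0.55},{"turn":[0,0,0],"offset":[0,0,0],"jaw":0.55},{"turn":[0,0,0],"offset":[0,0,0],"jaw":0.55}])

```text
clock: 19.02
tcp_pos: [0.5318, 0.2431, 0.0502]
orientation: [179.9, 19.6, 68.2]
contact_force: [0.6, -0.5, -0.4]
opening: 0.548
grasp_force: 0.0
```

Run:
```python
from h import *
s,c=state();print(c.as_matrix()[:,2], s['contact_force'])
import cv2;cv2.imwrite('pics/w7.png',cams.capture('wrist'));pickle.dump((cams.camera_info('wrist'),s),open('w7.pkl','wb'))
```

```text
[-0.12351037 -0.31235621 -0.94190169] [ 0.56246699 -0.54823599 -0.36680695]
```

Call:
apply_moves(series=[{"turn":[0,0,0],"offset":[0.06,0.16,0.48],"jaw":0.55},{"turn":[0,0,0],"offset":[0.12,0.3,0.9],"jaw":0.55},{"turn":[0,0,0],"offset":[0.12,0.3,0.9],"jaw":0.55},{"turn":[0,0,0],"offset":[0.12,0.3,0.9],"jaw":0.55},{"turn":[0,0,0],"offset":[0,0,0.8],"jaw":0.55},{"turn":[0,0,0],"offset":[0,0,0],"jaw":0.55}])

```text
clock: 19.82
tcp_pos: [0.5499, 0.2865, 0.2121]
orientation: [179.7, 19.4, 68.1]
contact_force: [-0.1, 0.0, -0.7]
opening: 0.552
grasp_force: 0.0
```

```bash
cat > chk.py <<'E'
from h import *; import cv2,sys
from scipy.ndimage import map_coordinates
i=cams.camera_info('wrist');im=cams.capture('wrist');cv2.imwrite(f'pics/{sys.argv[1]}.png',im);pickle.dump(i,open(f'{sys.argv[1]}.pkl','wb'))
g=cv2.GaussianBlur(cv2.cvtColor(im,6).astype(np.float32),(0,0),1)
m=np.hypot(cv2.Sobel(g,5,1,0),cv2.Sobel(g,5,0,1))
q=np.array([[-35,-15],[35,-15],[35,15],[-35,15]])/1000
def pts(x,y,th,z):
    c,s=np.cos(th),np.sin(th);k=q@np.array([[c,s],[-s,c]])+[x,y]
    return [v2w(P,(*(k[a]+(k[(a+1)%4]-k[a])*t),z)) for a in range(4) for t in np.linspace(.03,.97,25)]
def score(*a):
    u=np.array([proj(i,p) for p in pts(*a)]);return map_coordinates(m,u.T[::-1],order=1).mean()
best=[]
for z in(.1165,.1205,.1245):
    r=max((score(x,y,th,z),x,y,th) for x in np.arange(-.012,.013,.002) for y in np.arange(.062,.081,.002) for th in(-.06,-.03,0,.03,.06))
    print(z,np.round(r,4))
print('corner px',[proj(i,v2w(P,(*k,.1205))+0).round() for k in q+[0,.071]], 'mean grad',m.mean())
E
python3 chk.py w8; python3 -c "
from h import *
s=telemetry.sense();print(s['tcp_pos'],s['orientation'])"
```

```text
0.1165 [9.91412e+01 2.00000e-03 7.20000e-02 0.00000e+00]
0.1205 [9.16295e+01 0.00000e+00 7.20000e-02 0.00000e+00]
0.1245 [ 9.29934e+01 -4.00000e-03  7.00000e-02  3.00000e-02]
corner px [array([296., 178.]), array([299., 238.]), array([329., 238.]), array([331., 178.])] mean grad 30.973997
[0.54905561 0.28596754 0.21038031] [179.83206648  19.51361082  68.14677738]
```

The block is matched standing at x≈1 mm, y≈72 mm, with 0 rotation. Next, the lever.

Run:
```python
from h import *
s,c=state()
G=Ro.from_euler('xyz',[180,0,49],degrees=True);print(((G*c.inv()).as_rotvec()/.12).round(2),((np.array([.3765,.181,.2])-s['tcp_pos'])/.04).round(2))
pv=v2w(P,(0,-.013,.094))[:2]
a0=np.radians(-65.5); th=np.arange(1.12,-.35,-.092)
p=np.c_[pv[0]+.115*np.cos(a0-th),pv[1]+.115*np.sin(a0-th)];print(p[0],(np.diff(p,axis=0)/.04).round(2).tolist())
```

```text
[ 2.45 -1.47 -2.76] [-4.31 -2.62 -0.26]
[0.3781447  0.18027819] [[0.21, -0.16], [0.22, -0.14], [0.24, -0.12], [0.25, -0.1], [0.25, -0.07], [0.26, -0.05], [0.26, -0.02], [0.26, -0.0], [0.26, 0.02], [0.26, 0.05], [0.25, 0.07], [0.25, 0.09], [0.24, 0.12], [0.23, 0.14], [0.21, 0.16]]
```

Call:
apply_moves(series=[{"turn":[0.41,-0.245,-0.46],"offset":[-0.72,-0.44,0],"jaw":0.48},{"turn":[0.41,-0.245,-0.46],"offset":[-0.72,-0.44,0],"jaw":0.48},{"turn":[0.41,-0.245,-0.46],"offset":[-0.72,-0.44,0],"jaw":0.48},{"turn":[0.41,-0.245,-0.46],"offset":[-0.72,-0.44,0],"jaw":0.48},{"turn":[0.41,-0.245,-0.46],"offset":[-0.72,-0.44,0],"jaw":0.48},{"turn":[0.41,-0.245,-0.46],"offset":[-0.71,-0.42,-0.26],"jaw":0.48},{"turn":[0,0,0],"offset":[0,0,0],"jaw":0.48}])

```text
clock: 20.75
tcp_pos: [0.3724, 0.1784, 0.1973]
orientation: [-179.8, 0.2, 48.9]
contact_force: [0.5, 0.5, 0.3]
opening: 0.482
grasp_force: 0.0
```

Run:
```python
from h import *; import cv2
i=cams.camera_info('wrist');im=cams.capture('wrist');cv2.imwrite('pics/w9.png',im)
pv=v2w(P,(0,-.013,.094));hsv=im.max(2).astype(int)
for th in np.arange(.9,1.25,.05):   # darkness of knob disc by lever angle
    a=np.radians(-65.5)-th;u,v=proj(i,pv+.115*np.array([np.cos(a),np.sin(a),0])+[0,0,.005])
    y,x=np.mgrid[0:400,0:640];k=(x-u)**2+(y-v)**2<9**2;print(round(th,2),u.round(),v.round(),hsv[k].mean().round(1))
s=telemetry.sense();print(s['tcp_pos'],s['orientation'],s['q'].round())
```

```text
0.9 346.0 181.0 216.8
0.95 340.0 182.0 214.7
1.0 334.0 183.0 172.0
1.05 327.0 184.0 106.8
1.1 321.0 184.0 63.7
1.15 315.0 185.0 62.2
1.2 308.0 184.0 82.4
[0.37463685 0.17967065 0.1982157 ] [-1.79869601e+02  1.03788845e-01  4.89866296e+01] [ 25.   1. 118.   0.  61.  66.]
```

Knob found at ≈1.125 rad. Descend over it.

Call:
apply_moves(series=[{"turn":[0,0,0],"offset":[0.08,0.01,-0.8],"jaw":0.48},{"turn":[0,0,0],"offset":[0,0,-0.8],"jaw":0.48},{"turn":[0,0,0],"offset":[0,0,-0.8],"jaw":0.48},{"turn":[0,0,0],"offset":[0,0,-0.6],"jaw":0.48},{"turn":[0,0,0],"offset":[0,0,-0.6],"jaw":0.48},{"turn":[0,0,0],"offset":[0,0,0],"jaw":0.33},{"turn":[0,0,0],"offset":[0,0,0],"jaw":0.33}])

```text
clock: 21.68
tcp_pos: [0.3801, 0.1816, 0.0555]
orientation: [-179.9, 0.0, 49.1]
contact_force: [-0.5, -0.0, 0.0]
opening: 0.331
grasp_force: 0.0
```

Call:
apply_moves(series=[{"turn":[0,0,0.77],"offset":[0.21,-0.16,0],"jaw":0.33},{"turn":[0,0,0.77],"offset":[0.22,-0.14,0],"jaw":0.33},{"turn":[0,0,0.77],"offset":[0.24,-0.12,0],"jaw":0.33},{"turn":[0,0,0.77],"offset":[0.25,-0.1,0],"jaw":0.33}])

```text
clock: 22.18
tcp_pos: [0.417, 0.1609, 0.0562]
orientation: [-179.9, -0.1, 70.4]
contact_force: [-1.4, 3.8, 0.0]
opening: 0.327
grasp_force: 1.4
```

Call:
apply_moves(series=[{"turn":[0,0,0.77],"offset":[0.25,-0.07,0],"jaw":0.33},{"turn":[0,0,0.77],"offset":[0.26,-0.05,0],"jaw":0.33},{"turn":[0,0,0.77],"offset":[0.26,-0.02,0],"jaw":0.33},{"turn":[0,0,0.77],"offset":[0.26,0,0],"jaw":0.33},{"turn":[0,0,0.77],"offset":[0.26,0.02,0],"jaw":0.33}])

```text
clock: 22.8
tcp_pos: [0.4681, 0.156, 0.0562]
orientation: [-179.9, -0.0, 96.8]
contact_force: [-2.0, 1.9, -0.7]
opening: 0.33
grasp_force: 1.4
```

Call:
apply_moves(series=[{"turn":[0,0,0.77],"offset":[0.26,0.05,0],"jaw":0.33},{"turn":[0,0,0.4],"offset":[0.125,0.035,0],"jaw":0.33},{"turn":[0,0,0],"offset":[0,0,0],"jaw":0.33}])

```text
clock: 23.18
tcp_pos: [0.4839, 0.1594, 0.0561]
orientation: [-180.0, -0.0, 104.7]
contact_force: [-0.7, -0.9, 0.6]
opening: 0.326
grasp_force: 0.1
```

```bash
cat > ang.py <<'E'
from h import *
s=telemetry.sense();d=(s['tcp_pos']-v2w(P,(0,-.013,.094)))[:2];a=np.arctan2(d[1],d[0]);f=s['contact_force']
print('th',np.radians(-65.5)-a,'r',np.hypot(*d),'Ftan(closing +)',-( -f[0]*np.sin(a)+f[1]*np.cos(a)),'Frad',f[0]*np.cos(a)+f[1]*np.sin(a),s['clock'])
E
python3 ang.py
```

```text
th 0.139966348317907 r 0.11412212997626313 Ftan(closing +) 0.9516979099893366 Frad 0.6493324243487066 23.175
```

Call:
apply_moves(series=[{"turn":[0,0,0.4],"offset":[0.12,0.04,0],"jaw":0.33},{"turn":[0,0,0.4],"offset":[0.12,0.05,0],"jaw":0.33},{"turn":[0,0,0],"offset":[0,0,0],"jaw":0.33}])

```text
clock: 23.55
tcp_pos: [0.4932, 0.1627, 0.0558]
orientation: [-180.0, 0.0, 110.2]
contact_force: [-0.8, -0.4, 0.5]
opening: 0.333
grasp_force: 0.3
```

```bash
python3 ang.py
```

```text
th 0.05389443039340858 r 0.11396570256583967 Ftan(closing +) 0.8621800126906256 Frad 0.08389144339976445 23.55
```

Call:
apply_moves(series=[{"turn":[0,0,0.3],"offset":[0.09,0.04,0],"jaw":0.33},{"turn":[0,0,0.3],"offset":[0.08,0.04,0],"jaw":0.33},{"turn":[0,0,0.2],"offset":[0.055,0.03,0],"jaw":0.33}])

```text
clock: 23.92
tcp_pos: [0.5014, 0.1668, 0.0551]
orientation: [-179.8, 0.0, 115.8]
contact_force: [-5.9, -3.4, 4.5]
opening: 0.332
grasp_force: 3.2
```

```bash
python3 ang.py
```

```text
th -0.026821292647358552 r 0.11354364631082754 Ftan(closing +) 6.757350264001884 Frad 0.44373327875600976 23.925
```

Call:
apply_moves(series=[{"turn":[0,0,0],"offset":[0.06,0.03,0],"jaw":0.33},{"turn":[0,0,0],"offset":[0.03,0.015,0],"jaw":0.33},{"turn":[0,0,0],"offset":[0,0,0],"jaw":0.33}])

```text
clock: 24.3
tcp_pos: [0.5035, 0.1677, 0.0547]
orientation: [-179.7, 0.0, 115.8]
contact_force: [-6.6, -6.9, 5.6]
opening: 0.331
grasp_force: 4.7
```

```bash
python3 ang.py
```

```text
th -0.04726905125280578 r 0.1136391836849854 Ftan(closing +) 9.031810259835913 Frad 3.1692055420454537 24.3
```

Call:
apply_moves(series=[{"turn":[0,0,0],"offset":[0.06,0.03,-0.03],"jaw":0.33},{"turn":[0,0,0],"offset":[0.06,0.03,-0.03],"jaw":0.33},{"turn":[0,0,0],"offset":[0,0,0],"jaw":0.33}])

```text
clock: 24.68
tcp_pos: [0.5066, 0.1696, 0.052]
orientation: [-179.5, -0.0, 115.8]
contact_force: [-12.0, -7.1, 9.1]
opening: 0.328
grasp_force: 7.2
```

```bash
python3 ang.py
```

```text
th -0.07849181838343022 r 0.11344015286657141 Ftan(closing +) 13.958546304090483 Frad 0.38900981478821084 24.675
```

Call:
apply_moves(series=[{"turn":[0,0,0],"offset":[-0.08,-0.04,0],"jaw":0.4},{"turn":[0,0,0],"offset":[-0.08,-0.04,0],"jaw":0.48},{"turn":[0,0,0],"offset":[0,0,0],"jaw":0.48},{"turn":[0,0,0],"offset":[0,0,0.5],"jaw":0.48},{"turn":[0,0,0],"offset":[0,0,1],"jaw":0.48},{"turn":[0,0,0],"offset":[0,0,1],"jaw":0.48},{"turn":[0,0,0],"offset":[0,0,1],"jaw":0.48},{"turn":[0,0,0],"offset":[0,0,1],"jaw":0.48}])

```text
clock: 25.68
tcp_pos: [0.5045, 0.1683, 0.2346]
orientation: [180.0, 0.0, 115.7]
contact_force: [0.7, -0.3, -0.1]
opening: 0.481
grasp_force: 0.0
```

```bash
python3 chk.py w10
python3 - <<'E'
from h import *; import cv2
i=pickle.load(open('w10.pkl','rb'));im=cv2.imread('pics/w10.png')
pv=v2w(P,(0,-.013,.094));mx=im.max(2).astype(int);y,x=np.mgrid[0:400,0:640]
for th in np.arange(-.2,.25,.05):
    a=np.radians(-65.5)-th;u,v=proj(i,pv+.115*np.array([np.cos(a),np.sin(a),0])+[0,0,.005])
    print(round(th,2),u.round(),v.round(),mx[(x-u)**2+(y-v)**2<8**2].mean().round(1))
E
```

```text
0.1165 [1.111118e+02 0.000000e+00 7.400000e-02 0.000000e+00]
0.1205 [ 1.14664e+02  1.20000e-02  7.20000e-02 -3.00000e-02]
0.1245 [1.236738e+02 1.200000e-02 7.200000e-02 0.000000e+00]
corner px [array([389.,  96.]), array([333., 146.]), array([354., 169.]), array([409., 121.])] mean grad 29.556145
-0.2 331.0 181.0 218.7
-0.15 326.0 182.0 203.1
-0.1 320.0 183.0 148.1
-0.05 314.0 183.0 85.9
-0.0 309.0 183.0 69.6
0.05 303.0 183.0 82.1
0.1 297.0 182.0 145.8
0.15 292.0 182.0 201.7
0.2 286.0 181.0 218.9
```

Run:
```python
from h import *; import cv2
from scipy.ndimage import map_coordinates
for n,y0 in(('w8',.071),('w10',.0737)):
    i=pickle.load(open(n+'.pkl','rb'));g=cv2.cvtColor(cv2.imread(f'pics/{n}.png'),6).astype(float)
    for z in(.1205,):
        xs=np.arange(-.06,.061,.004);val=0
        for dy in(-.009,0,.009):
            u=np.array([proj(i,v2w(P,(x,y0+dy,z))) for x in xs]);print(n,dy,map_coordinates(g,u.T[::-1],order=1).astype(int).tolist())
        ys=np.arange(-.03,.0301,.003)
        for x0 in(-.025,.025):
            u=np.array([proj(i,v2w(P,(x0,y0+y,z))) for y in ys]);print(n,'across',x0,map_coordinates(g,u.T[::-1],order=1).astype(int).tolist())
```

```text
w8 -0.009 [70, 65, 66, 64, 64, 66, 84, 129, 128, 129, 129, 131, 130, 130, 131, 129, 133, 130, 130, 129, 131, 132, 131, 134, 158, 166, 173, 184, 189, 190, 190]
w8 0 [71, 65, 66, 65, 64, 65, 88, 130, 128, 126, 88, 68, 95, 129, 131, 130, 130, 128, 92, 73, 80, 123, 132, 136, 166, 172, 171, 169, 166, 166, 171]
w8 0.009 [78, 67, 66, 67, 67, 68, 94, 130, 129, 130, 129, 130, 130, 131, 130, 130, 129, 131, 130, 130, 130, 131, 131, 137, 179, 176, 169, 163, 165, 168, 168]
w8 across -0.025 [97, 96, 83, 123, 116, 108, 127, 128, 128, 125, 126, 124, 127, 130, 129, 180, 209, 96, 93, 95, 97]
w8 across 0.025 [187, 182, 174, 171, 171, 163, 134, 132, 134, 130, 127, 130, 129, 128, 132, 160, 201, 201, 204, 204, 204]
w10 -0.009 [184, 182, 183, 180, 179, 181, 177, 160, 159, 159, 157, 155, 160, 160, 160, 160, 161, 161, 161, 152, 156, 159, 159, 157, 100, 70, 69, 110, 193, 188, 181]
w10 0 [185, 183, 183, 181, 185, 184, 177, 160, 158, 111, 81, 95, 115, 158, 163, 161, 161, 158, 78, 93, 109, 117, 157, 157, 102, 74, 71, 115, 191, 192, 190]
w10 0.009 [181, 183, 183, 182, 182, 180, 177, 159, 159, 161, 160, 160, 163, 163, 161, 162, 161, 161, 161, 159, 157, 161, 158, 158, 196, 213, 144, 118, 190, 195, 196]
w10 across -0.025 [93, 177, 206, 146, 66, 139, 160, 160, 159, 149, 138, 149, 160, 162, 160, 122, 99, 98, 99, 101, 103]
w10 across 0.025 [66, 115, 127, 96, 60, 136, 158, 158, 157, 150, 139, 150, 160, 161, 158, 122, 100, 100, 100, 102, 103]
```

The block's top face spans x = -35..+34 mm with both ports up, and two opposite views agree on its height. The lever is at ≈0. Hand in.

```bash
python3 -c "
from h import *
print(ctrl.sign_off())"
```

```text
the job is handed in; nothing more can be done
None
```

The block is clamped in the vice standing on its rails, port end up, with the lever back at about 0; the gripper is clear, no bystander part was knowingly touched, and the job was handed in at about 26 s (clamping force inferred from about 14 N of push at the knob, not measured).

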